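# Hang the pail on the swing arm and park it over the drip tray

## Task

The little metal pail has been washed and must drain. While the swing arm of the draining stand is still out at the front, hang the pail by its handle in the arm's double hook and let go; then push the loaded arm round to the left until it meets its stop, so that the pail hangs quietly over the drip tray. Leave the other things on the worktop where they are.

Things in the scene. Friction and masses are not known exactly. Their poses are not given: they have to be found in the camera images.
- pail: Open metal pail, 0.2-0.33 kg, upright on the worktop: 100 mm across the rim, 84 mm across the foot, rim 60 mm high. Rigid upright handle: an arch of 6 mm wire in the pail's y-z plane, 110 mm wide; its level top bar runs along y, centre line 140 mm above the foot, so 75 mm are clear between rim and bar. Origin: centre of the underside; z up.
- bail_grip (a point): Centre of the wooden roller in the middle of the pail's handle bar, 140 mm above the pail's underside. The roller is 18 mm thick and 40 mm long, lying along the pail's y; bare straight wire of 6 mm goes on from 20 to 48 mm either side of the centre. Axes as the pail's.
- drain_stand: Fixed metal stand: round foot 100 mm across, upright post 18 mm thick, and joined to the foot a round drip tray 140 mm across, 12 mm high, below the hook when the arm is at its stop. Origin: underside of the foot, on the post's axis, which is also the swing arm's upright pivot axis. Stand and arm are nowhere higher than 215 mm above the worktop.
- hook_seat (a point): On the swing arm: midpoint between the two seats of the double hook, where the centre line of the handle bar comes to lie; 190 mm above the worktop, 185 mm from the pivot axis. x points level from here to the pivot, z up, y along the hung handle bar. The hook is two parallel prongs of 8 mm wire at y = -36 and +36 mm, running along x, with 64 mm free between them for roller and fingers.
- hook_tips (a point): On the swing arm: midpoint between the two upturned ends of the prongs, 18 mm outward (-x) of hook_seat and 24 mm above it: the highest point of the hook. Same axes as hook_seat. The handle bar comes in over these tips from outside, moving along +x with the prongs between pail rim and bar, then goes down into the seats (10 mm long, 3 mm below hook_seat).
- crossbar_end (a point): On the swing arm: the end, on the robot's right at the start, of the 10 mm thick, 82 mm long crossbar from which both prongs spring outward (-x); 202 mm above the worktop, 85 mm nearer the pivot than hook_seat and 41 mm to its -y side. Same axes as hook_seat. Pushed here towards +y, round the pivot, the arm turns to its stop.
- swing_arm (a joint): Angle of the swing arm, rad. 0 is the right-hand end, 1.4 the left-hand end, at the stop over the drip tray; growing = clockwise seen from above. It starts at 0 to 0.3, has light friction (about 0.15 N m) and stays where it is left.
- mug: Bystander: grey upside-down mug, 79 x 112 x 102 mm, left of the pail. Origin: centre of its underside.
- tin_small: Bystander: small food tin, 58 mm across, 72 mm high, right of the stand. Origin: centre of its underside.
- jam: Bystander: glass jar with a lid, 62 mm across, 102 mm high, behind the stand. Origin: centre of its underside.
There are look-alikes about, which are no part of the job. Leave any green look-alike of the pail alone.

How it is judged:
On the way:
1. the pail hangs by its handle bar in both prongs of the hook and the gripper has let go of it, with the arm still out at the front (joint below 0.8) (x of bail_grip in the frame of hook_seat between -0.015 and 0.03 m and y of bail_grip in the frame of hook_seat between -0.02 and 0.02 m and z of bail_grip in the frame of hook_seat between -0.008 and 0.018 m and contact force between pail and the fingers below 0.1 N and value of joint swing_arm below 0.8 rad), for 0.2 s.
At the end, for the whole second after the job is handed in: The pail hangs by its handle bar in both prongs (bar centre within 15 mm outward, 30 mm inward and 20 mm sideways of the seat point, and 8 mm below to 18 mm above it), upright within 0.15 rad and slower than 0.06 m/s, and the arm is within 0.1 rad of its stop (joint above 1.3) (x of bail_grip in the frame of hook_seat between -0.015 and 0.03 m and y of bail_grip in the frame of hook_seat between -0.02 and 0.02 m and z of bail_grip in the frame of hook_seat between -0.008 and 0.018 m and value of joint swing_arm above 1.3 rad and angle between pail's own z axis and vertical below 0.15 rad and linear speed of pail below 0.06 m/s); the robot touches nothing.
It fails at once if the mug is moved by more than 30 mm (distance of mug from where it was at the start of the episode above 0.03 m).
It fails at once if the small tin is moved by more than 30 mm (distance of tin_small from where it was at the start of the episode above 0.03 m).
It fails at once if the jam jar is moved by more than 30 mm (distance of jam from where it was at the start of the episode above 0.03 m).
It also fails if it takes over 64 s, if anything falls off the work surface, if the arm or the gripper's body presses on something with over 40 N, if the wrist force passes 120 N, or if a joint passes its speed limit or range.

## Robot

A 6-joint arm with a two-finger parallel gripper is mounted at the origin on a cart in front of the work surface, level with it; the furniture and walls round the work are solid. World frame = base frame: x ahead of the robot, y to its left, z up, the work surface at z = 0. Lengths are in m, angles in rad, forces in N, time in s.
With the tool pointing down it reaches from about 0.35 to 0.85 m from the base axis. Payload 8.1 kg.
Tool frame: the origin (TCP) lies midway between the tips of the shut fingers; the grasp point (between the pads) lies robot.grip_depth behind it (robot.grip_depth is the distance from the TCP to the grasp point, in m); z points along the fingers, y is the line along which they close (so a half turn about z gives the same grasp; the last joint's range is limited). The gripper opens to 93 mm and grips with 3 to 60 N. Pads are 15 mm wide; open, the fingers measure 128 mm over their backs; the gripper's body (75 mm by 188 mm) begins 65 mm behind the grasp point.
Start: joints at [1.022, 0.13, 1.488, -0, 1.523, -0.085], TCP at [0.268, 0.537, 0.219] pointing down, gripper open.
Joint ranges: [-2.96, 2.96], [-0.89, 2.26], [0.02, 2.5], [-1.34, 4.48], [0, 2.73], [-2.66, 2.66]. Speed limits (rad/s): [2.39, 2.39, 2.79, 3.14, 3.14, 3.14].

## Interface

Orientations are given as a rotation vector (axis times angle).
In Python, from plant import robot gives the robot as it stands.
- The arm moves only by the tool carry_out, never from a script. Its argument "rows" is a list of rows, each a list of 6 numbers: the shift along the tool's x, y, z in m, then the turn, a rotation vector about the tool's x, y, z in degrees. A call has 1 to 12 rows; each row is the pose to reach, as a shift and turn from the pose commanded when the call began, along the tool's axes at that moment; what a row does not reach only later rows make up. A row lasts 1/8 s, in which the tool goes at most 62.5 mm and 10.7 degrees, less where a joint would pass 70% of its speed; a pose out of reach is approached as far as the arm can. A call with a gripper value outside its range is refused whole. "jaw" is the closure in counts, from 0 (fully open) to 255 (shut), set as the call begins (left out, the last holds). The fingers move at their own pace and stop on an object; "force" is the grip in N (left out, the last holds). Time passes only in rows, so rows that repeat a pose let the fingers close. It gives the time, the measured TCP pose, the force, the opening and the grip force at its end, in the units of the state.
- robot.read_state(): the state, without advancing time (a new reading comes with each control period).
- robot.read_camera(name): name is "scene" or "top"; returns the picture (384x512x3 uint8, red, green, blue); there is no depth.
- robot.camera_model(name): a dict with "fx", "fy", "cx", "cy" (pixels), "dist" ([k1, k2, p1, p2, k3] as OpenCV has them; the pictures are not rectified), "R" (3x3) and "t" (3): a world point X has camera coordinates R X + t. Camera axes: x right, y down, z forward; pixel columns grow to the right and rows downward; lengths in m; the calibration is good to about 2 mm. A picture is of the moment at which its call begins. camera_model takes no time and is no camera call.
- robot.close_job(): hands the job in; it is judged then, once.
Trained networks look in the newest picture that a camera, given by its name, has taken for a name from the list of things; names that differ only in an ending like _2 or _b are one class to them, and where a whole thing is asked for, a point or a joint stands for the part that bears it (a point fixed in the world has none). Each returns a list of dicts, best first, with "conf" (0 to 1); they miss things now and then, are a little off and sometimes report something else, mostly with a low value. They report only what shows in the picture. A call takes as long as a camera call. They do not tell look-alikes from the thing itself.
- robot.outline_of(camera, target): "pixels" (384x512 bool, what is visible of it) and "pixel" ([column, row] in pixels, amid what is visible of it).
The state is a dict: "t": time; "q": joint angles; "dq": joint speeds; "joint_torque": joint torques, N m; "tool_pos": TCP position; "orientation": TCP orientation; "force": force on the tool from outside, world axes, zero at the start; "wrist_torque": the same for the moment, N m; "opening": finger opening in m; "gripper_force": force on a finger pad.
Only numpy, scipy, OpenCV 4.12 (cv2) and the standard library are available. Lean on these libraries where they do the work, as an engineer would, in place of code of your own. Each camera call takes 0.05 s, during which the arm holds its last target. There are 200 camera calls.

## Working session

There is one attempt and no reset: what is moved stays moved. The work goes in short steps, Python scripts to look and compute and a tool call to move; the robot and the scene stay as the last step left them, time stands still between calls to the robot, and variables do not carry over. Pictures are saved under pics/ and viewed, at most 10 in all, crops included, and the job is handed in when it is done.

Besides the shell and the picture viewer there is one more tool, called after "Call:" as name(argument=value, ...), one argument or row to a line, values as JSON. carry_out: Moves the arm, as the interface text tells. Its arguments: {"type":"object","properties":{"rows":{"type":"array"},"jaw":{"type":"number"},"force":{"type":"number"}},"required":["rows"]}

```bash
ls; mkdir -p pics
cat > h.py <<'E'
import numpy as np, cv2
from plant import robot
from scipy.spatial.transform import Rotation as Rn
def cam(n):
    m=robot.camera_model(n); K=np.array([[m['fx'],0,m['cx']],[0,m['fy'],m['cy']],[0,0,1.]])
    return K,np.array(m['dist'],float),np.array(m['R']),np.array(m['t'])
def proj(n,X):
    K,d,R,t=cam(n); return cv2.projectPoints(np.atleast_2d(np.array(X,float)),cv2.Rodrigues(R)[0],t,K,d)[0][:,0]
def back(n,px,z):
    K,d,R,t=cam(n); p=cv2.undistortPoints(np.array(px,float).reshape(-1,1,2),K,d)[:,0]
    r=np.c_[p,np.ones(len(p))]@R; c=-R.T@t
    return c+r*((np.array(z)-c[2])/r[:,2])[:,None]
def snap(n,f=None):
    im=robot.read_camera(n)
    if f: cv2.imwrite('pics/'+f,im[:,:,::-1])
    return im
E
python3 - <<'E'
from h import *
a=snap('scene');b=snap('top')
cv2.imwrite('pics/a.png',cv2.resize(a,(800,600))[:,:,::-1]);cv2.imwrite('pics/b.png',cv2.resize(b,(800,600))[:,:,::-1])
print(robot.grip_depth,robot.read_state())
for c in('scene','top'):
    K,d,R,t=cam(c);print(c,K[0,0],-R.T@t)
    for n in('pail','drain_stand','swing_arm','mug','tin_small','jam'):
        for o in robot.outline_of(c,n)[:3]:
            ys,xs=np.where(o['pixels']);print(c,n,round(o['conf'],2),np.round(o['pixel']),xs.min(),xs.max(),ys.min(),ys.max())
E
```

```text
pics
0.0188 {'t': 0.1, 'q': array([ 1.02160461e+00,  1.31139708e-01,  1.48917787e+00, -1.00449465e-05,
        1.52298719e+00, -8.54021867e-02]), 'dq': array([-0.0001737 , -0.00250341, -0.00115677, -0.00114142, -0.00059817,
        0.0011247 ]), 'joint_torque': array([ 1.90417566e-03, -5.61345041e+01, -4.93092155e+01,  7.70941051e-02,
        2.91847810e-02, -8.19428374e-05]), 'tool_pos': array([0.26811711, 0.53618181, 0.21765594]), 'orientation': array([-7.21885487e-01, -3.05698921e+00,  2.55962493e-03]), 'force': array([-0.41740136, -1.15222162, -0.31590674]), 'wrist_torque': array([ 0.0429669 ,  0.0350113 , -0.02015874]), 'gripper_force': 0.0, 'opening': 0.09281663546175924}
scene 396.3189472437751 [ 0.02415579 -0.58179191  0.85487176]
scene pail 0.92 [191. 230.] 174 207 197 247
scene pail 0.56 [285. 300.] 269 309 265 328
scene drain_stand 0.94 [278. 226.] 230 317 190 259
scene drain_stand 0.34 [192. 228.] 174 207 196 247
scene mug 0.94 [166. 204.] 159 188 186 220
scene tin_small 0.78 [324. 260.] 313 335 247 278
scene jam 0.59 [340. 233.] 327 349 216 254
top 347.50784662639063 [0.40071775 0.13704048 1.21074145]
top pail 0.94 [215. 246.] 199 233 236 265
top pail 0.81 [337. 235.] 319 357 220 251
top pail 0.75 [291. 199.] 282 307 163 235
top drain_stand 0.89 [261. 192.] 218 308 162 235
top drain_stand 0.29 [317. 183.] 309 328 175 194
top swing_arm 0.85 [294. 201.] 282 307 163 234
top mug 0.84 [174. 249.] 157 185 232 259
top tin_small 0.54 [316. 185.] 309 328 175 195
top jam 0.65 [306. 153.] 297 317 141 166
top jam 0.37 [318. 185.] 309 328 175 194
```

View pics/a.png

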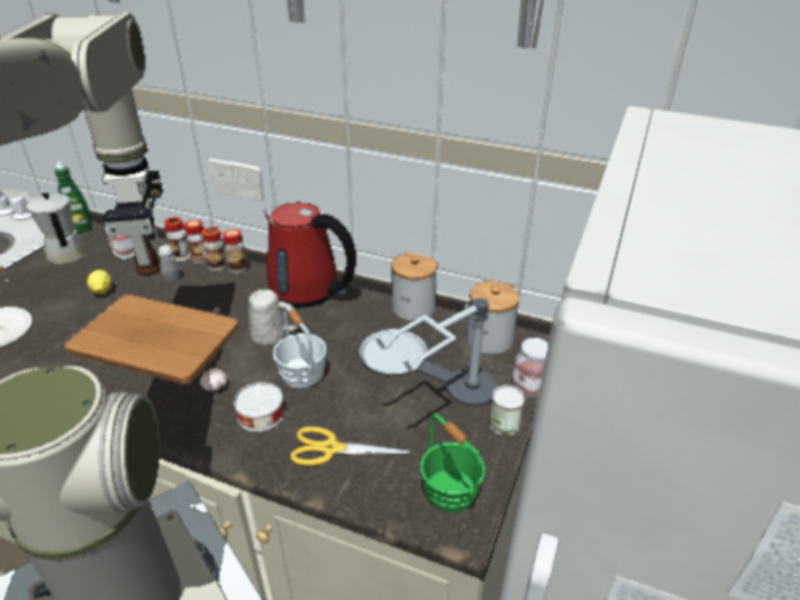

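View pics/b.png

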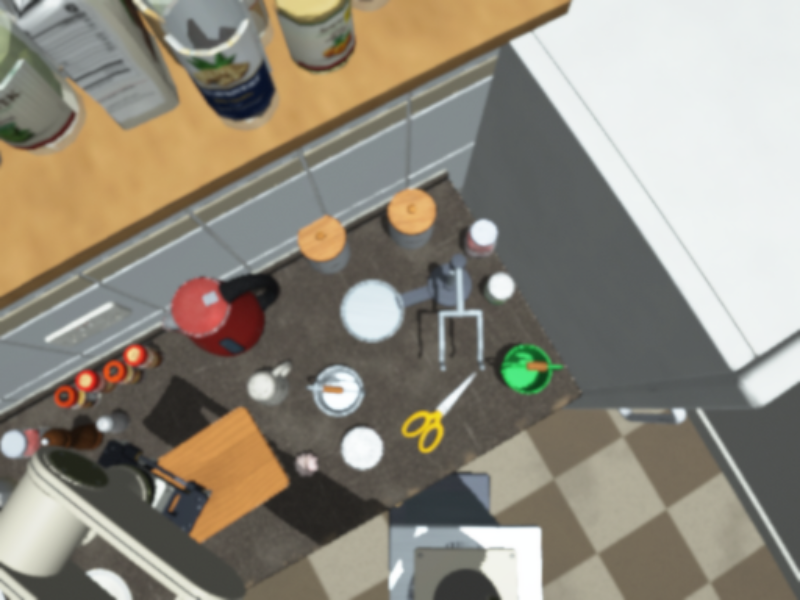

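The scene picture shows the metal pail at about (300,358) and the green look-alike at (452,472). The stand is at (475,350), with the swing arm pointing towards the robot. In the top picture the pail is at (338,390) and the prong tips at (443,366) and (484,365), in 800x600 pixels. Next I'll zoom in on both.

Run:
```python
from h import *
a=snap('scene');b=snap('top')
def crop(im,x,y,s=66): return cv2.resize(im[y:y+s,x:x+s],(396,396),interpolation=cv2.INTER_CUBIC)
r1=np.hstack([crop(b,185,215),crop(b,265,172)]); 
r2=np.hstack([crop(a,160,190),crop(a,238,185)])
cv2.imwrite('pics/c.png',r1[:,:,::-1]);cv2.imwrite('pics/d.png',r2[:,:,::-1])
for n in('scene','top'):
    print(n,[np.round(proj(n,p)[0]) for p in([.5,0,0],[.6,0,0],[.5,.1,0])])
print(back('top',[[215,246],[174,249],[316,185],[306,153],[288,182]],[.06,.1,.07,.1,.0]))
```

```text
scene [array([263., 281.]), array([290., 266.]), array([243., 261.])]
top [array([297., 232.]), array([296., 204.]), array([268., 232.])]
[[ 0.44603225  0.27503389  0.06      ]
 [ 0.43295904  0.40109163  0.1       ]
 [ 0.65200361 -0.05941404  0.07      ]
 [ 0.75434703 -0.02372333  0.1       ]
 [ 0.67749475  0.02832293  0.        ]]
```

View pics/c.png

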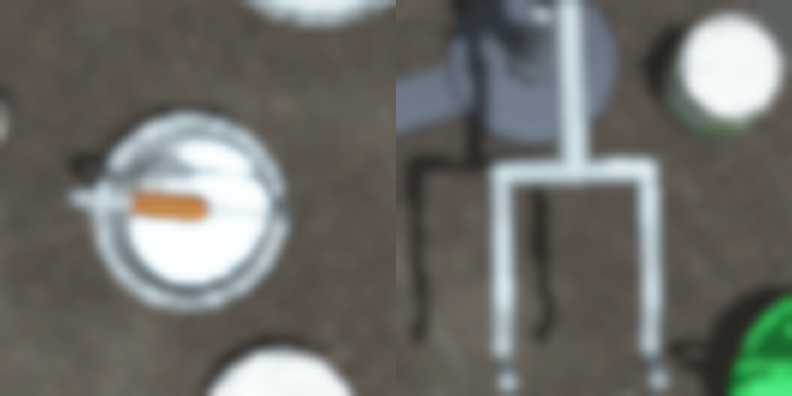

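View pics/d.png

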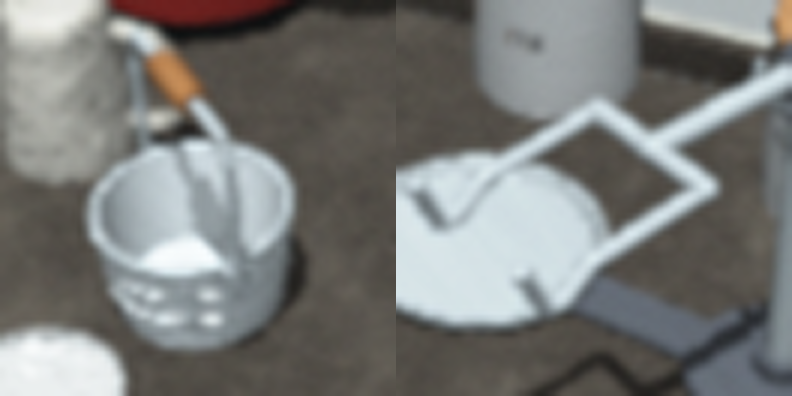

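```bash
cat >> h.py <<'E'
def P(l,ox,oy,s=6): return [[(x+.5)/s-.5+ox,(y+.5)/s-.5+oy] for x,y in l]
E
python3 - <<'E'
from h import *
np.set_printoptions(precision=4,suppress=True)
print('top roller ends, centre',back('top',P([(133,203),(208,208),(170,206)],185,215),.14))
print('rim c',back('top',P([(191,211)],185,215),.06))
print('scene roller',back('scene',P([(173,77)],160,190),.14))
print('top tips',back('top',P([(112,381),(262,381)],265,172),.214))
print('top crossbar',back('top',P([(96,168),(264,168)],265,172),.202))
print('scene tips',back('scene',P([(420-396,192),(522-396,280)],238,185),.214))
print('scene crossbar',back('scene',P([(598-396,105),(711-396,185)],238,185),.202))
o=robot.outline_of('top','drain_stand')
print(back('top',P([(530-396,65)],265,172),.01))
s=robot.read_state();print(Rn.from_rotvec(s['orientation']).as_matrix())
E
```

```text
top roller ends, centre [[0.4352 0.2905 0.14  ]
 [0.4332 0.2521 0.14  ]
 [0.4339 0.2716 0.14  ]]
rim c [[0.4339 0.27   0.06  ]]
scene roller [[0.4343 0.2781 0.14  ]]
top tips [[ 0.4731  0.0623  0.214 ]
 [ 0.4737 -0.0091  0.214 ]]
top crossbar [[ 0.578   0.0688  0.202 ]
 [ 0.5788 -0.0137  0.202 ]]
scene tips [[ 0.4697  0.0563  0.214 ]
 [ 0.4699 -0.014   0.214 ]]
scene crossbar [[ 0.5782  0.0698  0.202 ]
 [ 0.5813 -0.004   0.202 ]]
[[0.6737 0.0331 0.01  ]]
[[-0.8944  0.4473  0.0001]
 [ 0.4473  0.8944  0.0001]
 [-0.      0.0001 -1.    ]]
```

Call:
carry_out(
  rows=[
    [-0.04,-0.024,0,0,0,8],
    [-0.08,-0.048,0,0,0,17],
    [-0.12,-0.072,0,0,0,26],
    [-0.16,-0.096,0,0,0,35],
    [-0.2,-0.12,0,0,0,44],
    [-0.235,-0.142,0,0,0,53],
    [-0.255,-0.155,0,0,0,61],
    [-0.2665,-0.162,0,0,0,66.5],
    [-0.2665,-0.162,0,0,0,66.5],
    [-0.2665,-0.162,0,0,0,66.5],
  ],
  jaw=60,
)

```text
t: 2.1
tool_pos: [0.434, 0.2729, 0.2187]
orientation: [-2.278, -2.164, -0.0]
force: [-0.0, -0.7, 0.1]
opening: 0.0709
gripper_force: 0.0
```

Call:
carry_out(
  rows=[
    [-0.001,0,0.025,0,0,0],
    [-0.001,0,0.05,0,0,0],
    [-0.001,0,0.075,0,0,0],
    [-0.001,0,0.09,0,0,0],
    [-0.001,0,0.097,0,0,0],
    [-0.001,0,0.097,0,0,0],
  ],
)

```text
t: 2.85
tool_pos: [0.4341, 0.2718, 0.1217]
orientation: [-2.279, -2.162, 0.0]
force: [0.2, -0.2, -0.1]
opening: 0.0709
gripper_force: 0.0
```

Call:
carry_out(
  rows=[
    [0,0,0,0,0,0],
    [0,0,0,0,0,0],
    [0,0,0,0,0,0],
    [0,0,0,0,0,0],
    [0,0,0,0,0,0],
    [0,0,0,0,0,0],
    [0,0,0,0,0,0],
    [0,0,0,0,0,0],
  ],
  jaw=255,
  force=30,
)

```text
t: 3.85
tool_pos: [0.4341, 0.2715, 0.1216]
orientation: [-2.28, -2.161, 0.0]
force: [-1.4, -0.2, 1.3]
opening: 0.0173
gripper_force: 29.9
```

Call:
carry_out(
  rows=[
    [0,0,-0.01,0,0,0],
    [0,0,-0.025,0,0,0],
    [0,0,-0.042,0,0,0],
    [0,0,-0.06,0,0,0],
    [0,0,-0.078,0,0,0],
    [0,0,-0.092,0,0,0],
    [0,0,-0.099,0,0,0],
    [0,0,-0.099,0,0,0],
    [0,0,-0.099,0,0,0],
  ],
)

```text
t: 4.97
tool_pos: [0.4338, 0.2713, 0.2198]
orientation: [-2.28, -2.161, 0.002]
force: [-0.1, 0.4, -3.6]
opening: 0.0173
gripper_force: 29.9
```

Run:
```python
from h import *
a=snap('scene');b=snap('top')
def crop(im,x,y,s=66): return cv2.resize(im[y:y+s,x:x+s],(396,396),interpolation=cv2.INTER_CUBIC)
cv2.imwrite('pics/e.png',np.hstack([crop(a,160,180),crop(b,185,205)])[:,:,::-1])
s=robot.read_state();print(s['tool_pos'],s['force'],s['opening'],Rn.from_rotvec(s['orientation']).as_matrix())
```

```text
[0.43378458 0.27131398 0.21973967] [ 0.25938236  0.22313354 -3.50185888] 0.017115468026012017 [[ 5.36041858e-02  9.98561308e-01 -1.38004708e-03]
 [ 9.98561970e-01 -5.36051756e-02 -6.90474045e-04]
 [-7.63458332e-04 -1.34105023e-03 -9.99998809e-01]]
```

View pics/e.png

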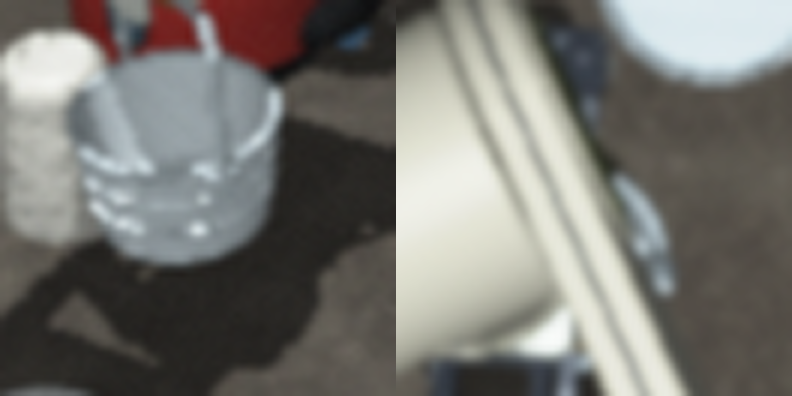

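The pail is off the worktop and hanging upright in the gripper, with its rim at about (175,95) in the left crop. The mug beside it has not moved.

Call:
carry_out(
  rows=[
    [-0.012,-0.003,0,0,0,0],
    [-0.034,-0.0057,0,0,0,0],
    [-0.06,-0.0057,0,0,0,-1],
    [-0.088,-0.0057,0,0,0,-1.5],
    [-0.116,-0.0057,0,0,0,-2],
    [-0.144,-0.0057,0,0,0,-2.5],
    [-0.172,-0.0057,0,0,0,-3],
    [-0.2,-0.0057,0,0,0,-3.7],
    [-0.224,-0.0057,0,0,0,-3.7],
    [-0.24,-0.0057,0,0,0,-3.7],
    [-0.2457,-0.0057,0,0,0,-3.7],
    [-0.2457,-0.0057,0,0,0,-3.7],
  ],
)

```text
t: 6.58
tool_pos: [0.4151, 0.0263, 0.2206]
orientation: [-2.21, -2.233, -0.0]
force: [-0.1, -0.6, -3.0]
opening: 0.0166
gripper_force: 29.9
```

Run:
```python
from h import *
a=snap('scene');b=snap('top')
def crop(im,x,y,w=120,h=120): return cv2.resize(im[y:y+h,x:x+w],(396,396),interpolation=cv2.INTER_CUBIC)
cv2.imwrite('pics/f.png',np.hstack([crop(a,200,150),crop(b,240,160,100,100)])[:,:,::-1])
s=robot.read_state();print(s['tool_pos'],s['force'],s['opening'],Rn.from_rotvec(s['orientation']).as_matrix())
```

```text
[0.41524438 0.02686686 0.22058796] [ 0.58024732  0.06445818 -2.82152996] 0.016726593549975563 [[-1.11316629e-02  9.99938041e-01 -2.86608647e-05]
 [ 9.99938000e-01  1.11316707e-02  2.86048368e-04]
 [ 2.86349688e-04 -2.54748937e-05 -9.99999959e-01]]
```

View pics/f.png

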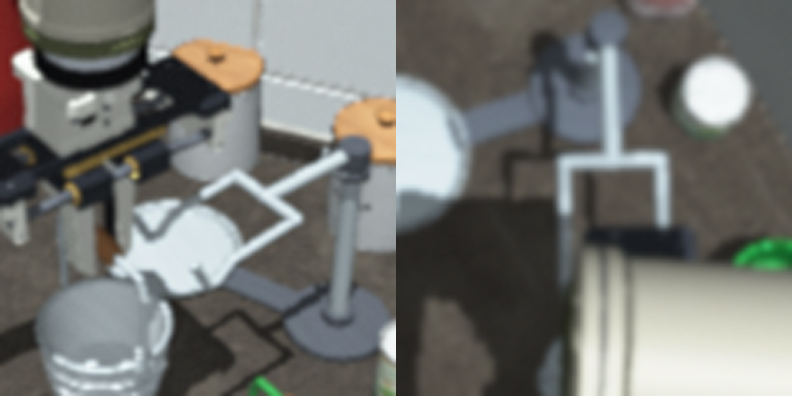

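Call:
carry_out(
  rows=[
    [0,0.006,0,0,0,0],
    [0,0.018,0,0,0,0],
    [0,0.033,0,0,0,0],
    [0,0.048,0,0,0,0],
    [0,0.062,0,0,0,0],
    [0,0.072,0,0,0,0],
    [0,0.078,0,0,0,0],
    [0,0.078,0,0,0,0],
    [0,0.078,0,0,0,0],
  ],
)

```text
t: 7.8
tool_pos: [0.4931, 0.0273, 0.2206]
orientation: [-2.209, -2.233, 0.0]
force: [-0.4, 0.2, -3.7]
opening: 0.017
gripper_force: 29.9
```

Call:
carry_out(
  rows=[
    [0,0,0.006,0,0,0],
    [0,0,0.014,0,0,0],
    [0,0,0.022,0,0,0],
    [0,0,0.03,0,0,0],
    [0,0,0.037,0,0,0],
    [0,0,0.042,0,0,0],
    [0,0,0.045,0,0,0],
    [0,0,0.045,0,0,0],
  ],
)

```text
t: 8.8
tool_pos: [0.4933, 0.0273, 0.1755]
orientation: [-2.209, -2.234, 0.0]
force: [-0.5, 0.4, -2.4]
opening: 0.017
gripper_force: 29.9
```

Call:
carry_out(
  rows=[
    [0,0,0.002,0,0,0],
    [0,0,0.004,0,0,0],
    [0,0,0.004,0,0,0],
    [0,0,0.004,0,0,0],
  ],
)

```text
t: 9.3
tool_pos: [0.4934, 0.0273, 0.1717]
orientation: [2.209, 2.233, 0.0]
force: [0.1, -0.4, -2.8]
opening: 0.0172
gripper_force: 29.9
```

Run:
```python
from h import *
a=snap('scene');b=snap('top')
def crop(im,x,y,w=100,h=100): return cv2.resize(im[y:y+h,x:x+w],(396,396),interpolation=cv2.INTER_CUBIC)
cv2.imwrite('pics/g.png',np.hstack([crop(a,205,165,80,80),crop(b,240,160,100,100)])[:,:,::-1])
s=robot.read_state();print(s['tool_pos'],s['force'],s['wrist_torque'])
```

```text
[0.49336208 0.02733177 0.17170375] [-0.3582139  -0.55217275 -3.14283444] [-0.0531331   0.08014039 -0.07364823]
```

View pics/g.png

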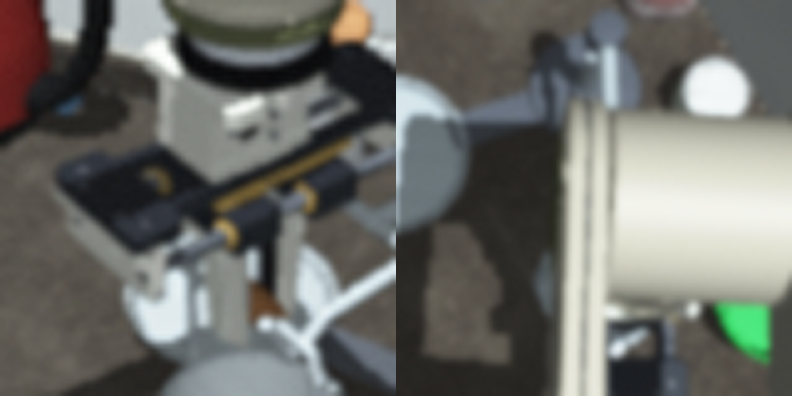

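Call:
carry_out(
  rows=[
    [0,0,0.0015,0,0,0],
    [0,0,0.003,0,0,0],
    [0,0,0.003,0,0,0],
    [0,0,0.003,0,0,0],
  ],
)

```text
t: 9.9
tool_pos: [0.4938, 0.0273, 0.1708]
orientation: [2.208, 2.233, 0.001]
force: [-8.4, -1.2, 13.5]
opening: 0.0171
gripper_force: 29.9
```

Run:
```python
from h import *
p=proj('scene',[[.4905,-.0095,.187],[.4725,-.0095,.214],[.578,-.0137,.202],[.4934,-.0277,.1905],[.4934,-.0277,.11]])
print((p-[205,165])*4.95)
s=robot.read_state();print(s['tool_pos'],s['force'],s['wrist_torque'])
```

```text
[[291.68986846 346.87225203]
 [263.91469532 320.94380445]
 [428.74080617 261.33155352]
 [318.97525955 358.84965973]
 [315.14276152 472.77460109]]
[0.4937521  0.02730354 0.17083425] [-8.36611081 -1.2241382  13.49971241] [-0.029627    1.42064828  0.00945631]
```

Call:
carry_out(
  rows=[
    [0,-0.001,-0.002,0,0,0],
    [0,-0.001,-0.002,0,0,0],
    [0,-0.001,-0.002,0,0,0],
  ],
)

```text
t: 10.28
tool_pos: [0.4927, 0.0273, 0.171]
orientation: [2.209, 2.233, 0.001]
force: [-0.4, 0.7, 2.8]
opening: 0.0171
gripper_force: 29.9
```

Call:
carry_out(
  rows=[
    [0,0,0,0,0,0],
    [0,0,0,0,0,0],
    [0,0,0,0,0,0],
    [0,0,0,0,0,0],
    [0,0,0,0,0,0],
    [0,0,0,0,0,0],
    [0,0,0,0,0,0],
    [0,0,0,0,0,0],
  ],
  jaw=100,
)

```text
t: 11.28
tool_pos: [0.4923, 0.0273, 0.1707]
orientation: [2.209, 2.234, -0.0]
force: [-0.7, -0.6, 1.0]
opening: 0.0568
gripper_force: 0.0
```

Call:
carry_out(
  rows=[
    [0,0,-0.01,0,0,0],
    [0,0,-0.025,0,0,0],
    [0,0,-0.045,0,0,0],
    [0,0,-0.065,0,0,0],
    [0,0,-0.08,0,0,0],
    [0,0,-0.09,0,0,0],
    [0,0,-0.09,0,0,0],
  ],
)

```text
t: 12.15
tool_pos: [0.4928, 0.0273, 0.2615]
orientation: [2.209, 2.233, 0.001]
force: [-0.2, -0.0, 0.0]
opening: 0.0566
gripper_force: 0.0
```

Run:
```python
from h import *
a=snap('scene');b=snap('top')
def crop(im,x,y,w=100,h=100): return cv2.resize(im[y:y+h,x:x+w],(396,396),interpolation=cv2.INTER_CUBIC)
cv2.imwrite('pics/h.png',np.hstack([crop(a,205,165,100,100),crop(b,240,140,110,110)])[:,:,::-1])
s=robot.read_state();print(s['tool_pos'],s['force'],s['q'])
print(back('top',np.array([[447,175],[520,295],[580,400]])*.64,0))
```

```text
[0.4920925  0.02731772 0.26001163] [-0.42444408 -0.21560549  1.12643803] [-4.85928602e-02 -1.75774412e-01  1.71489778e+00 -3.11411262e-05
  1.60337984e+00 -5.95087270e-02]
[[ 0.94572583  0.03259361  0.        ]
 [ 0.65412019 -0.13111604  0.        ]
 [ 0.41872228 -0.2571084   0.        ]]
```

View pics/h.png

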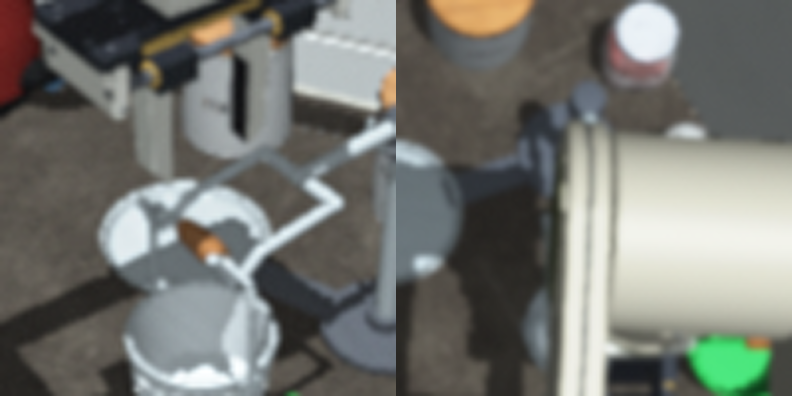

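Both handle ends sit in the prongs, with the roller between them at about (205,240) in the left crop, and the fingers are clear. I'll push from inside the fork against the left prong, so the arm stays away from the fridge.

Call:
carry_out(
  rows=[
    [0,0.012,0,0,0,0],
    [0,0.03,0,0,0,0],
    [0,0.045,0,0,0,0],
    [0,0.0505,0,0,0,0],
    [0,0.0505,0,0,0,0],
    [0,0.0505,0,0,0,0],
    [0,0.0505,0,0,0,0],
    [0,0.0505,0,0,0,0],
  ],
  jaw=255,
)

```text
t: 13.25
tool_pos: [0.5427, 0.0279, 0.2608]
orientation: [2.209, 2.233, 0.0]
force: [-0.7, -0.2, -0.2]
opening: 0.0005
gripper_force: 0.0
```

Call:
carry_out(
  rows=[
    [0,0,0.01,0,0,0],
    [0,0,0.025,0,0,0],
    [0,0,0.042,0,0,0],
    [0,0,0.06,0,0,0],
    [0,0,0.075,0,0,0],
    [0,0,0.084,0,0,0],
    [0,0,0.086,0,0,0],
    [0,0,0.086,0,0,0],
  ],
)

```text
t: 14.25
tool_pos: [0.5431, 0.0279, 0.175]
orientation: [2.209, 2.233, 0.001]
force: [-0.3, 0.1, -0.1]
opening: 0.0004
gripper_force: 0.0
```

Call:
carry_out(
  rows=[
    [0.005,0,0,0,0,0],
    [0.01,0,0,0,0,0],
    [0.014,0,0,0,0,0],
    [0.017,0,0,0,0,0],
    [0.018,0,0,0,0,0],
  ],
)

```text
t: 14.88
tool_pos: [0.5426, 0.0462, 0.1746]
orientation: [-2.209, -2.234, 0.0]
force: [0.3, 0.2, 0.7]
opening: 0.0007
gripper_force: 0.0
```

Call:
carry_out(
  rows=[
    [0.0023,0.0003,0,0,0,1],
    [0.007,0.0011,0,0,0,3],
    [0.0139,0.0026,0,0,0,6],
    [0.0208,0.0045,0,0,0,9],
    [0.0275,0.0067,0,0,0,12],
    [0.0341,0.0092,0,0,0,15],
    [0.0405,0.0121,0,0,0,18],
    [0.0468,0.0153,0,0,0,21],
    [0.0529,0.0189,0,0,0,24],
    [0.0589,0.0228,0,0,0,27],
    [0.0626,0.0255,0,0,0,29],
    [0.0646,0.027,0,0,0,30],
  ],
)

```text
t: 16.38
tool_pos: [0.5688, 0.1108, 0.1744]
orientation: [-2.713, -1.584, 0.001]
force: [-0.0, -0.5, 0.3]
opening: 0.0006
gripper_force: 0.5
```

Call:
carry_out(
  rows=[
    [0.0023,0.0003,0,0,0,1],
    [0.007,0.0011,0,0,0,3],
    [0.0139,0.0026,0,0,0,6],
    [0.0208,0.0045,0,0,0,9],
    [0.0275,0.0067,0,0,0,12],
    [0.0341,0.0092,0,0,0,15],
    [0.0405,0.0121,0,0,0,18],
    [0.0468,0.0153,0,0,0,21],
    [0.0529,0.0189,0,0,0,24],
    [0.0589,0.0228,0,0,0,27],
    [0.0626,0.0255,0,0,0,29],
    [0.0646,0.027,0,0,0,30],
  ],
)

```text
t: 17.88
tool_pos: [0.6242, 0.1539, 0.1745]
orientation: [-3.03, -0.829, 0.0]
force: [-2.0, 0.1, -0.6]
opening: 0.0009
gripper_force: 0.5
```

Run:
```python
from h import *
a=snap('scene')
o=robot.read_state();print(o['tool_pos'],o['force'])
cv2.imwrite('pics/i.png',cv2.resize(a[120:290,150:370],(770,595),interpolation=cv2.INTER_CUBIC)[:,:,::-1])
```

```text
[0.62440603 0.15393178 0.17453237] [-1.51697842 -0.42381298  0.44388185]
```

View pics/i.png

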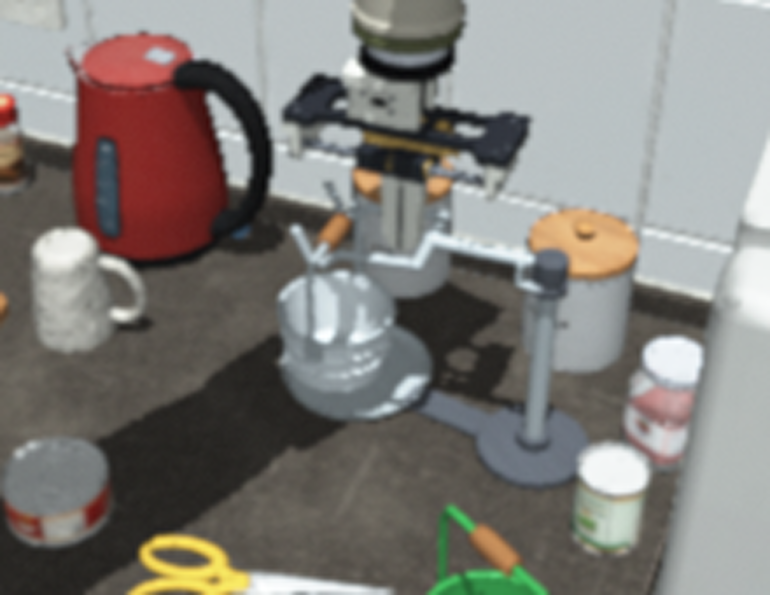

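The pail still hangs in both prongs at about (340,320), nearly over the tray, and the finger is in the fork at (403,220). I'll go on gently to the stop.

Call:
carry_out(
  rows=[
    [0.0023,0.0003,0,0,0,1],
    [0.0046,0.0007,0,0,0,2],
    [0.007,0.0011,0,0,0,3],
    [0.0093,0.0016,0,0,0,4],
    [0.0116,0.0021,0,0,0,5],
    [0.0139,0.0026,0,0,0,6],
    [0.0162,0.0032,0,0,0,7],
    [0.0185,0.0038,0,0,0,8],
    [0.0208,0.0045,0,0,0,9],
    [0.0208,0.0045,0,0,0,9],
  ],
)

```text
t: 19.18
tool_pos: [0.6447, 0.1606, 0.1748]
orientation: [3.086, 0.589, 0.001]
force: [-0.0, -0.1, -0.2]
opening: 0.0002
gripper_force: 0.0
```

Call:
carry_out(
  rows=[
    [0.0023,0.0003,0,0,0,1],
    [0.0046,0.0007,0,0,0,2],
    [0.007,0.0011,0,0,0,3],
    [0.007,0.0011,0,0,0,3],
  ],
)

```text
t: 19.68
tool_pos: [0.6516, 0.1622, 0.1747]
orientation: [3.1, 0.508, 0.001]
force: [-0.3, -0.2, -0.6]
opening: 0.0003
gripper_force: 0.0
```

Call:
carry_out(
  rows=[
    [0.0023,0.0003,0,0,0,1],
    [0.0046,0.0007,0,0,0,2],
    [0.007,0.0011,0,0,0,3],
    [0.007,0.0011,0,0,0,3],
  ],
)

```text
t: 20.18
tool_pos: [0.6534, 0.1628, 0.1745]
orientation: [3.112, 0.427, -0.018]
force: [-28.9, -5.7, 14.2]
opening: 0.0008
gripper_force: 14.6
```

Run:
```python
from h import *
a=snap('scene');o=robot.read_state();print(o['tool_pos'],o['force'],Rn.from_rotvec(o['orientation']).as_matrix()[:2,:2])
for n in('swing_arm','pail'):
    for c in('scene','top'):
        if c=='top': snap(c)
        for o in robot.outline_of(c,n)[:3]:
            ys,xs=np.where(o['pixels']);print(c,n,round(o['conf'],2),np.round(o['pixel']),xs.min(),xs.max(),ys.min(),ys.max())
```

```text
[0.65333552 0.16283545 0.17445546] [-28.68328993  -5.70231486  13.34167636] [[ 0.96292336  0.2695465 ]
 [ 0.26954272 -0.96298663]]
scene swing_arm 0.82 [278. 193.] 239 311 166 201
top swing_arm 0.67 [263. 179.] 234 297 163 201
scene pail 0.7 [291. 298.] 268 310 266 328
scene pail 0.66 [169. 204.] 159 190 187 221
scene pail 0.65 [251. 204.] 236 267 174 223
top pail 0.96 [338. 235.] 320 357 220 251
top pail 0.81 [242. 192.] 231 252 181 210
```

The stop is reached at 29 N. I'll back off, then lift out.

Call:
carry_out(
  rows=[
    [-0.003,0,0,0,0,-1],
    [-0.006,0,0,0,0,-2],
    [-0.01,0,0,0,0,-3],
    [-0.012,0,0,0,0,-3],
    [-0.012,0,0,0,0,-3],
  ],
)

```text
t: 21.15
tool_pos: [0.6467, 0.16, 0.1747]
orientation: [3.1, 0.508, 0.0]
force: [-0.1, -0.1, 1.2]
opening: 0.0003
gripper_force: 0.0
```

Call:
carry_out(
  rows=[
    [0,0,-0.01,0,0,0],
    [0,0,-0.025,0,0,0],
    [0,0,-0.045,0,0,0],
    [0,0,-0.065,0,0,0],
    [0,0,-0.085,0,0,0],
    [0,0,-0.095,0,0,0],
    [0,0,-0.095,0,0,0],
  ],
)

```text
t: 22.02
tool_pos: [0.6472, 0.1601, 0.2709]
orientation: [-3.1, -0.508, -0.003]
force: [0.2, -0.1, -0.3]
opening: 0.0003
gripper_force: 0.0
```

Call:
carry_out(
  rows=[
    [0,0,0,0,0,0],
    [0,0,0,0,0,0],
    [0,0,0,0,0,0],
    [0,0,0,0,0,0],
    [0,0,0,0,0,0],
    [0,0,0,0,0,0],
    [0,0,0,0,0,0],
    [0,0,0,0,0,0],
    [0,0,0,0,0,0],
    [0,0,0,0,0,0],
    [0,0,0,0,0,0],
    [0,0,0,0,0,0],
  ],
)

```text
t: 23.52
tool_pos: [0.6467, 0.1601, 0.2697]
orientation: [3.1, 0.508, 0.0]
force: [-0.1, -0.5, 0.3]
opening: 0.0002
gripper_force: 0.0
```

Run:
```python
from h import *
a=snap('scene','z.png')
o=robot.read_state();print(o['tool_pos'],o['force'])
cv2.imwrite('pics/j.png',cv2.resize(a[120:290,150:370],(770,595),interpolation=cv2.INTER_CUBIC)[:,:,::-1])
```

```text
[0.64668994 0.16007379 0.2696423 ] [-5.98683688e-02 -3.08052060e-04  8.35996572e-01]
```

View pics/j.png

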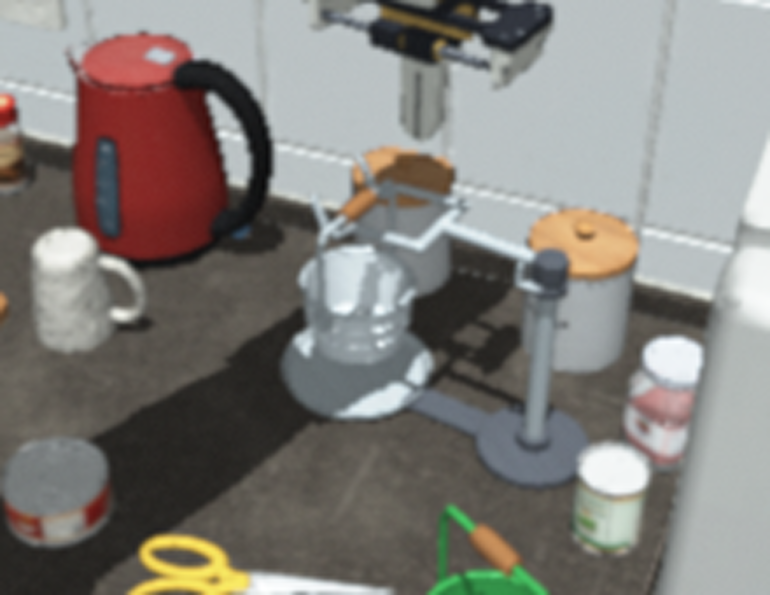

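The pail hangs upright over the drip tray at about (360,300), the fingers are clear above it, and the bystanders have not moved. I'll check the angle and that the pail is still, then hand in.

Run:
```python
from h import *
p=back('scene',[[(362.5)/3.5+150,205/3.5+120]],.19)[0]
v=p[:2]-[.6765,.0285];print(p,np.degrees(np.arctan2(v[1],-v[0])),np.hypot(*v))
a=snap('scene')
for _ in range(10): b=snap('scene'); print(np.abs(a[160:230,225:275].astype(int)-b[160:230,225:275]).mean().round(2),end=' ')
```

```text
[0.6193926  0.20374817 0.19      ] 71.95097787703698 0.18431813771182673
0.66 0.66 0.67 0.66 0.66 0.66 0.65 0.65 0.66 0.67
```

```bash
python3 -c "
from plant import robot
print(robot.close_job())"
```

```text
the job is handed in; nothing more can be done
None
```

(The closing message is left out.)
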